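# Push a sample jar through the check flap to the lane's end stop

### The job

Take the push stick by its black grip and with its forked nose slide the sample jar that stands between the rails through the hanging check flap and on until it sits firmly home against the sprung stop hidden inside the hood. Feel for the stop and press gently, then draw the stick back out so that the flap falls shut behind the jar, and leave the stick standing flat on the desk, clear of the hood. Keep the jar standing on the desk all the way and leave the other things alone.

Things in the scene. Friction and masses are not known exactly. Their poses are not given: they have to be found in the camera images.
- lane: fixed grey sheet-metal storage lane on the desk; the jar slides on the desk itself. Origin on the desk, on the centre line, straight below the flap's hinge; y is the push direction (entrance at -y, hood at +y), z up. Two aluminium rails 22 mm high, 75 mm apart inside, run from y = -150 mm to the hood's back. Hood: 96 mm wide (138 mm at its foot flanges), 116 mm high, y = -8 to 237 mm, closed top and back
- lane_mouth (a point): centre of the entrance on the desk, at y = -150 mm of the lane; before it the rails flare out for 28 mm more, to about 108 mm over all. Axes as the lane's
- stop_zone (a point): fixed point on the desk in the hood, 126 mm past the hinge. A hidden sprung pad is set anew each time: a jar meets it with its axis 18 mm before to 18 mm past this point. It yields 0.83 mm per N (20 mm at most) and returns softly. 5 to 9 N on it seats the jar, under 4 N does not, over 14 N is too much: that is the rise above the steady sliding force of jar and stick, 3 to 8 N
- flap (a joint): the check flap: aluminium plate 80 mm wide hanging from the hinge (102 mm above the desk) to 42 mm above the desk in the hood's mouth; 0 = hanging shut, grows (rad, to 1.5) as it swings into the hood; it cannot swing outwards. It falls shut by its own weight once the jar's axis is more than about 100 mm past the hinge
- pusher_grip (a point): centre of the place to grip on the push stick: upright black post 20 mm wide (along the stick's x) and 28 mm (along its y), reaching from 28 to 102 mm above the desk; this point is on its axis 80 mm above the stick's underside. The point's axes are the stick's: y points along the stick to the nose, z up
- pusher_nose (a point): point ahead of the push stick's forked nose where the axis of a jar lies when it is seated in the fork (15 mm above the underside): 240 mm in front of the grip post. The fork's prongs, 62 mm wide over all, end 25 mm short of this point; the fork and the shaft are 28 mm high
- pusher: the push stick, 0.28 kg, wood with a steel counterweight behind the post (from 0 to 70 mm behind it, 36 mm wide), so it balances near the post; it lies flat with its shaft on the desk. Origin under the grip post on its underside; y to the nose, z up
- jar: the white screw-lid sample jar standing between the rails in front of the flap: body 68 mm in diameter, lid 74 mm, 87 mm high, about 0.25 kg; origin at the centre of its underside, z up
- jar_b: bystander: another such sample jar, on the desk beyond the lane, origin at its underside
- jar_c: bystander: another such sample jar, between the lane and the desk's front edge, origin at its underside
Not all that is in view belongs to the job. What is shaped like the jar but orange, purple or turquoise is not meant.

How it is judged:
By the outcome, as a careful person would: the job done as asked, in the order asked, and still so for the second after the job is handed in, with the robot touching nothing.
It also fails if it takes over 72 s, if anything falls off the work surface, if the arm or the gripper's body presses on something with over 40 N, if the wrist force passes 120 N, or if a joint passes its speed limit or range.

### The arm

A 7-joint arm with a two-finger parallel gripper is mounted at the origin on a cart in front of the work surface, level with it; the furniture and walls round the work are solid. World frame = base frame: x ahead of the robot, y to its left, z up, the work surface at z = 0. Lengths are in m, angles in rad, forces in N, time in s.
With the tool pointing down it reaches from about 0.425 to 0.875 m from the base axis. Payload 4.7 kg.
Tool frame: the origin (TCP) lies at the very end of the fingers, on their centre line; the grasp point (between the pads) lies manip.hold_point_z behind it (manip.hold_point_z is the distance from the TCP to the grasp point, in m); z points along the fingers, y is the direction in which the jaws open and shut (so a half turn about z gives the same grasp; the last joint's range is limited). The gripper opens to 87 mm and grips with 3 to 60 N. Pads are 19 mm wide; open, the fingers measure 117 mm over their backs; the gripper's body (75 mm by 190 mm) begins 51 mm behind the grasp point.
Start: joints at [1.334, 0.321, -0.07, 1.45, 0.023, 1.371, -0.057], TCP at [0.161, -0.63, 0.223] pointing down, gripper open.
Joint ranges: [-2.86, 2.86], [-0.3, 2.09], [-1.38, 1.24], [0.06, 2.45], [-1.56, 4.7], [0.09, 2.05], [-2.69, 2.69]. Speed limits (rad/s): [2.57, 2.57, 3.14, 3.14, 3.14, 3.14, 3.14].

### API

Orientations are given as a unit quaternion [w, x, y, z].
In Python, from workcell import manip gives the robot as it stands.
- The arm moves only by the tool step_arm, never from a script. Its arguments are lists of equal length, an entry for each row: "dp": the shift along the tool's x, y, z in mm, a list of three; "rot": the turn, a rotation vector about the tool's x, y, z in degrees, a list of three; "jaw": the finger opening in mm, from 0 to 87. A call has exactly 5 rows; each row shifts and turns the commanded pose from where the row before left it, along the tool's axes as they then stand; what a row does not reach is not made up. A row lasts 1/8 s, in which the tool goes at most 62.5 mm and 10.7 degrees, less where a joint would pass 70% of its speed; a pose out of reach is approached as far as the arm can. A call with a gripper value outside its range is refused whole. The fingers move at their own pace and stop on an object; "grip_force" is the grip in N (left out, the last holds). Time passes only in rows, so rows that do not move let the fingers close, or fill a call up. It gives the time, the measured TCP pose, the force and the opening at its end, in the units of the state.
- manip.state(): the state, without advancing time (a new reading comes with each control period).
- manip.capture(name): name is "scene" or "top" or "wrist"; returns the picture (400x640x3 uint8, blue, green, red); there is no depth.
- manip.camera_params(name): a dict with "fx", "fy", "cx", "cy" (pixels), "rvec" (rotation vector, rad) and "tvec" (3), from world to camera coordinates, as OpenCV has them. Camera axes: x right, y down, z forward; pixel columns grow to the right and rows downward; lengths in m; the calibration is good to about 2 mm. A picture is of the moment at which its call begins: read the wrist's pose just before it. camera_params takes no time and is no camera call; for the wrist camera it gives the pose at the moment of the call.
- manip.finish_job(): hands the job in, once; it reports no verdict.
The state is a dict: "t": time; "joint_pos": joint angles; "qvel": joint speeds; "tau": joint torques, N m; "eef_pos": TCP position; "tcp_rot": TCP orientation; "wrist_force": force on the tool from outside, world axes, zero at the start; "wrist_torque": the same for the moment, N m; "gripper_width": opening from 0.0 (shut) to 1.0 (fully open).
Only numpy, scipy, OpenCV 4.12 (cv2) and the standard library are available. Lean on these libraries where they do the work, as an engineer would, in place of code of your own. Each camera call takes 0.05 s, during which the arm holds its last target.

## Working session

There is one attempt and no reset: what is moved stays moved. The work goes in short steps, Python scripts to look and compute and a tool call to move; the robot and the scene stay as the last step left them, time stands still between calls to the robot, and variables do not carry over. Pictures are saved under pics/ and viewed, and the job is handed in when it is done.

Besides the shell and the picture viewer there is one more tool, called after "Emit:" as name(argument=value, ...) on one line, values as JSON. step_arm: Moves the arm, as the interface text tells. Its arguments: {"type":"object","properties":{"dp":{"type":"array","items":{"type":"array","items":{"type":"number"}}},"rot":{"type":"array","items":{"type":"array","items":{"type":"number"}}},"jaw":{"type":"array","items":{"type":"number"}},"grip_force":{"type":"number"}},"required":["dp","rot","jaw"]}

```bash
ls; mkdir -p pics
python3 - <<'E'
from workcell import manip
import cv2
s=manip.state()
print({k:(v if not hasattr(v,'round') else v) for k,v in s.items()}); print(manip.hold_point_z)
for n in ['scene','top','wrist']:
    cv2.imwrite(f'pics/{n}0.png',manip.capture(n)); print(n,manip.camera_params(n))
E
```

```text
pics
{'t': 0.0, 'joint_pos': array([ 1.33409373,  0.32183672, -0.07007899,  1.45168764,  0.02261316,
        1.3707837 , -0.05693179]), 'qvel': array([ 0.0016235 , -0.00074685, -0.00021669,  0.00026164, -0.00031533,
       -0.00214076, -0.001039  ]), 'tau': array([ 2.33416386e-04, -4.91288602e+01, -4.03900445e-01, -3.12530959e+01,
       -6.37785648e-02,  4.36322833e-02,  1.90002629e-04]), 'eef_pos': array([ 0.16112347, -0.62913973,  0.22144622]), 'tcp_rot': array([-9.47950947e-04,  9.92147329e-01,  1.25070969e-01, -1.76429128e-04]), 'wrist_force': array([-0.28520038, -0.33529904, -0.31987519]), 'wrist_torque': array([ 0.01711069, -0.05381496, -0.051387  ]), 'gripper_width': 1.000496918232494}
0.0187
scene {'fx': 369.4416129107164, 'fy': 369.4416129107164, 'cx': 314.37348625505354, 'cy': 202.83304145779874, 'rvec': array([ 1.17552576, -2.41157233,  0.90120156]), 'tvec': array([0.32294907, 0.41567221, 0.78927269])}
top {'fx': 394.4641449605536, 'fy': 394.4641449605536, 'cx': 316.304797376619, 'cy': 201.2819826940515, 'rvec': array([ 2.15982057, -2.15136165,  0.10654931]), 'tvec': array([-0.02537312,  0.59583379,  0.97449062])}
wrist {'fx': 280.0006519913077, 'fy': 280.0006519913077, 'cx': 323.31415866457024, 'cy': 201.17413068750076, 'rvec': array([-2.306254  ,  1.78842288,  0.24521109]), 'tvec': array([-0.65059669, -0.03337551,  0.3895345 ])}
```

View pics/scene0.png

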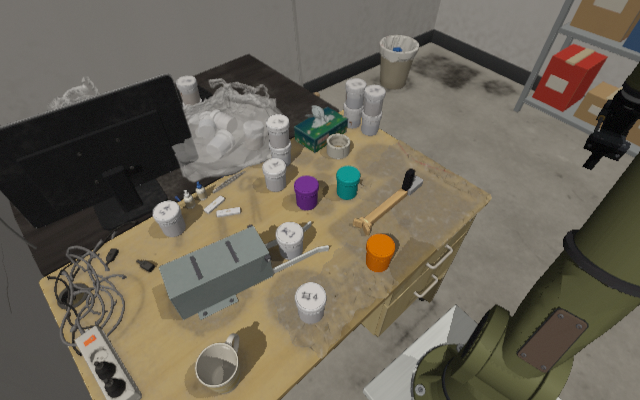

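View pics/top0.png

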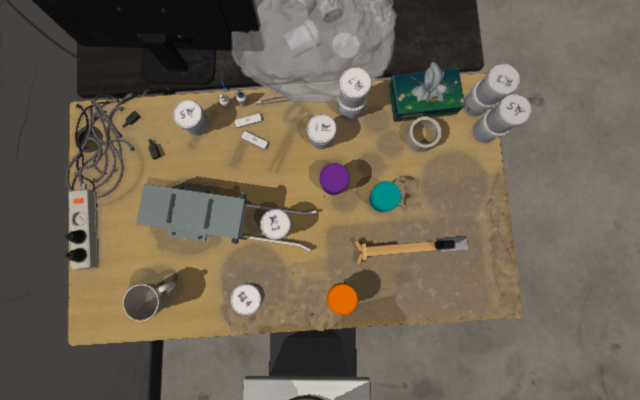

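View pics/wrist0.png

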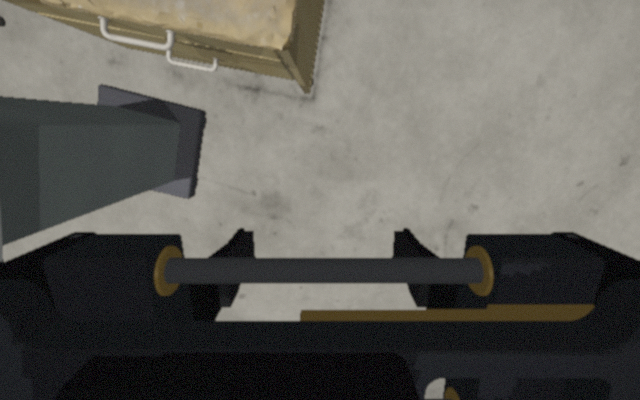

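```bash
cat > h.py <<'E'
import numpy as np,cv2
from workcell import manip
def cam(n):
    p=manip.camera_params(n);R=cv2.Rodrigues(np.array(p['rvec']))[0];t=np.array(p['tvec'])
    K=np.array([[p['fx'],0,p['cx']],[0,p['fy'],p['cy']],[0,0,1]]);return K,R,t
def w(n,uv,z,c=None):
    K,R,t=c or cam(n);uv=np.atleast_2d(np.array(uv,float))
    d=(np.linalg.inv(K)@np.c_[uv,np.ones(len(uv))].T).T@R
    C=-R.T@t
    return C+d*((z-C[2])/d[:,2])[:,None]
def proj(n,X,c=None):
    K,R,t=c or cam(n);q=(K@(R@np.atleast_2d(X).T+t[:,None])).T;return q[:,:2]/q[:,2:]
E
python3 - <<'E'
from h import *
im=cv2.imread('pics/top0.png')
cv2.imwrite('pics/z1.png',cv2.resize(im[175:265,125:325],None,fx=4,fy=4,interpolation=cv2.INTER_CUBIC))
cv2.imwrite('pics/z2.png',cv2.resize(im[215:275,340:480],None,fx=5.7,fy=5.7,interpolation=cv2.INTER_CUBIC))
print(-cam('top')[1].T@cam('top')[2],-cam('scene')[1].T@cam('scene')[2])
print(w('top',[[445,245]],.102),w('top',[[365,250]],.028),w('top',[[276,224]],.087))
E
```

```text
[ 0.48134994 -0.03851995  1.03542847] [0.03540418 0.3787394  0.86909946]
[[ 0.48604562 -0.32587309  0.102     ]] [[ 0.47288938 -0.14677017  0.028     ]] [[0.53448015 0.0729495  0.087     ]]
```

View pics/z1.png

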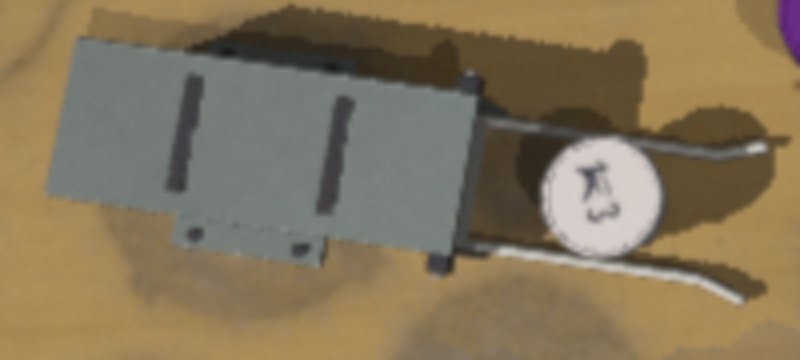

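View pics/z2.png

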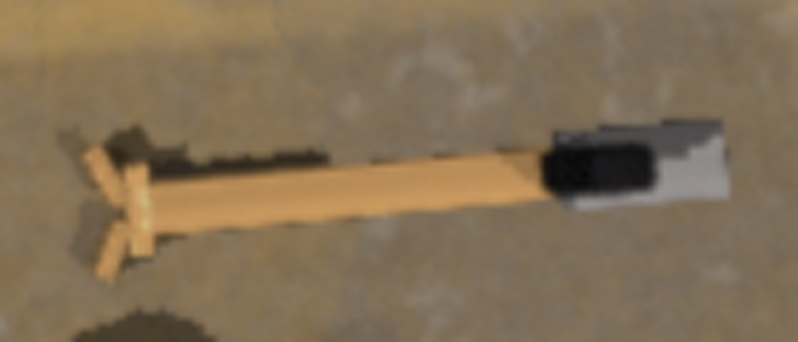

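Run:
```python
from h import *
np.set_printoptions(precision=4,suppress=True)
Z1=lambda a:np.array([125,175])+(np.array(a)+.5)/4-.5
Z2=lambda a:np.array([340,215])+(np.array(a)+.5)/5.7-.5
H=w('top',Z1([[80,38],[477,95],[452,254],[47,194]]),.116);print(H)
f=(H[1]+H[2])/2;b=(H[0]+H[3])/2;print('len',np.linalg.norm(f-b),'w',np.linalg.norm(H[1]-H[2]),np.linalg.norm(H[0]-H[3]))
d=b-f;d/=np.linalg.norm(d);print('lane dir',d,'ang',np.degrees(np.arctan2(d[1],d[0])),'origin',f+d*.008)
c=(f+b)/2; O=c-d*(.1145);print('origin by centre',O)
R=w('top',Z1([[490,122],[710,156],[490,250],[695,276]]),.022);print('rails',R)
n=np.array([-d[1],d[0],0]);print('rail offs lane: lat',(R-O)@n,'long',(R-O)@d)
J=w('top',Z1([[602,197]]),.087);print('jar',J,(J-O)@d,(J-O)@n)
S=w('top',Z2([[150,210],[350,193],[500,178]]),.028);print('shaft mid',S)
N=w('top',Z2([[90,150],[105,277],[132,165],[143,255]]),.028);print(N)
P=w('top',Z2([[545,150],[655,148],[655,190],[547,193]]),.102);print('post',P)
print('post top mid',w('top',Z2([[608,170]]),.102))
```

```text
[[0.6263 0.3834 0.116 ]
 [0.5929 0.1463 0.116 ]
 [0.4996 0.1585 0.116 ]
 [0.5336 0.3979 0.116 ]]
len 0.24062771548712303 w 0.09406665574793681 0.09376475596936569
lane dir [0.14   0.9902 0.    ] ang 81.95260932568283 origin [0.5474 0.1603 0.116 ]
origin by centre [0.5471 0.1582 0.116 ]
rails [[0.5867 0.1563 0.022 ]
 [0.5651 0.0136 0.022 ]
 [0.5042 0.1543 0.022 ]
 [0.4882 0.0225 0.022 ]]
rail offs lane: lat [-0.0395 -0.0381  0.0419  0.0393] long [ 0.0037 -0.1406 -0.0099 -0.1426]
jar [[0.5348 0.0751 0.087 ]] [-0.084] [0.0005]
shaft mid [[ 0.4693 -0.149   0.028 ]
 [ 0.4772 -0.2376  0.028 ]
 [ 0.4842 -0.3041  0.028 ]]
[[ 0.4957 -0.1226  0.028 ]
 [ 0.4398 -0.1289  0.028 ]
 [ 0.4891 -0.1412  0.028 ]
 [ 0.4495 -0.1457  0.028 ]]
post [[ 0.4955 -0.3033  0.102 ]
 [ 0.4965 -0.3484  0.102 ]
 [ 0.4794 -0.3478  0.102 ]
 [ 0.4779 -0.3036  0.102 ]]
post top mid [[ 0.4874 -0.3288  0.102 ]]
```

Run:
```python
from h import *
np.set_printoptions(precision=4,suppress=True)
im=cv2.imread('pics/scene0.png')
cv2.imwrite('pics/z3.png',cv2.resize(im[160:235,345:435],None,fx=8,fy=8,interpolation=cv2.INTER_CUBIC))
for n,(x0,x1,y0,y1) in {'top':(425,470,230,260),'scene':(395,420,160,200)}.items():
    I=cv2.imread(f'pics/{n}0.png');m=(I.max(2)<50).astype(np.uint8)[y0:y1,x0:x1]
    c=max(cv2.findContours(m,0,2)[0],key=cv2.contourArea)+np.array([x0,y0]);print(n,c.reshape(-1,2).min(0),c.reshape(-1,2).max(0),cv2.minAreaRect(c))
print(proj('scene',[[.4875,-.335,.102],[.4875,-.335,.028],[.4675,-.126,.028]]),proj('top',[[.4875,-.335,.102],[.4875,-.335,.028]]))
for nm,uv in dict(turq=[385,197],purp=[335,178],oran=[343,300],jc=[246,299]).items(): print(nm,w('top',[uv],.087))
```

```text
top [435 240] [454 248] ((444.5, 244.0), (8.0, 19.0), 90.0)
scene [402 169] [414 190] ((408.1697998046875, 179.40567016601562), (9.0657958984375, 22.115049362182617), 15.945395469665527)
[[410.6985 170.4556]
 [406.1197 187.5522]
 [361.2232 224.166 ]] [[448.8978 244.3934]
 [439.5572 244.5436]]
turq [[ 0.6008 -0.1899  0.087 ]]
purp [[ 0.647  -0.0691  0.087 ]]
oran [[ 0.3565 -0.0877  0.087 ]]
jc [[0.3572 0.141  0.087 ]]
```

View pics/z3.png

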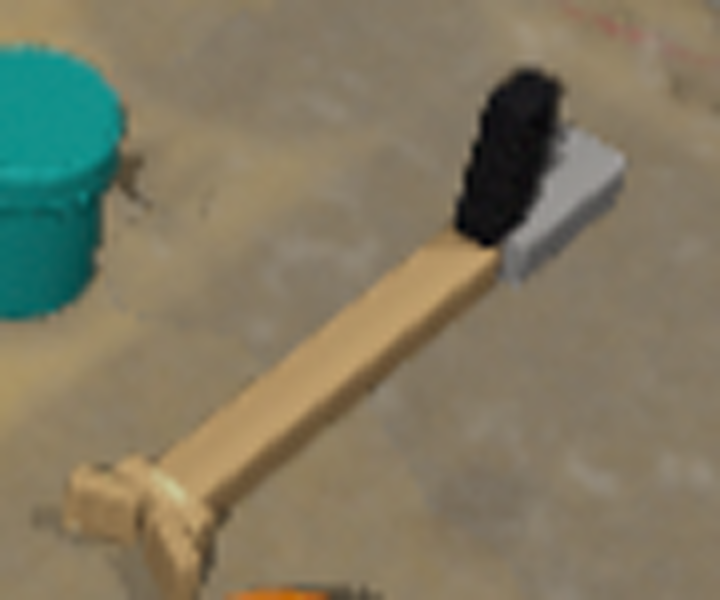

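Emit:
step_arm(dp=[[0,0,0],[35,-26,0],[39,-29,0],[39,-29,0],[39,-29,0]], rot=[[0,0,8.9],[0,0,0],[0,0,0],[0,0,0],[0,0,0]], jaw=[87,87,87,87,87])

```text
t: 0.78
eef_pos: [0.3028, -0.5014, 0.2223]
tcp_rot: [-0.0, 0.999, 0.048, -0.0]
wrist_force: [-1.2, -1.1, 1.0]
gripper_width: 0.996
```

Emit:
step_arm(dp=[[39,-29,0],[39,-29,0],[39,-29,0],[39,-29,10],[30,-22,10]], rot=[[0,0,0],[0,0,0],[0,0,0],[0,0,0],[0,0,0]], jaw=[87,87,87,87,87])

```text
t: 1.4
eef_pos: [0.4754, -0.3455, 0.2023]
tcp_rot: [-0.0, 0.999, 0.049, 0.0]
wrist_force: [-0.1, -0.7, 0.7]
gripper_width: 1.002
```

Emit:
step_arm(dp=[[7,-5,5],[6,-4,15],[0,0,20],[0,0,10],[0,0,0]], rot=[[0,0,0],[0,0,0],[0,0,0],[0,0,0],[0,0,0]], jaw=[87,87,87,87,87])

```text
t: 2.02
eef_pos: [0.4846, -0.3381, 0.1515]
tcp_rot: [-0.0, 0.999, 0.047, -0.001]
wrist_force: [-0.4, -0.7, -0.3]
gripper_width: 0.998
```

Run:
```python
from h import *
s=manip.state();print(s['eef_pos'],s['tcp_rot'])
c=cam('wrist');im=manip.capture('wrist');cv2.imwrite('pics/w1.png',im)
import pickle;pickle.dump(c,open('w1.pkl','wb'))
print(proj('wrist',[[.4875,-.335,.102],[.4875,-.335,.028],[.4675,-.126,.028]],c))
```

```text
[ 0.48457639 -0.338147    0.15150852] [-3.92208674e-04  9.98904890e-01  4.67765780e-02 -9.05134686e-04]
[[318.00009063 214.24753749]
 [319.34450424 192.05779706]
 [119.04725347 192.2635361 ]]
```

View pics/w1.png

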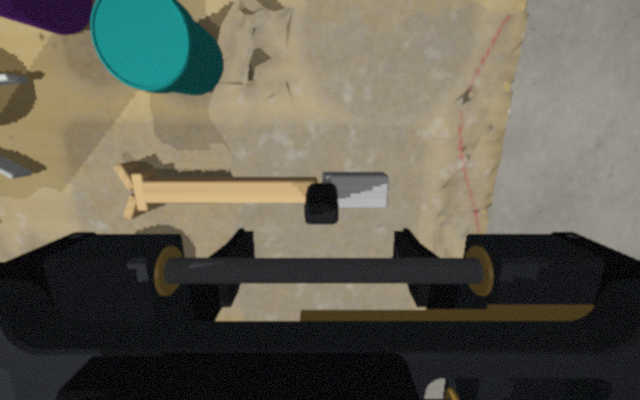

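Emit:
step_arm(dp=[[4,-3,20],[0,0,25],[0,0,25],[0,0,20],[0,0,0]], rot=[[0,0,0],[0,0,0],[0,0,0],[0,0,0],[0,0,0]], jaw=[87,87,87,87,87])

```text
t: 2.7
eef_pos: [0.4885, -0.3331, 0.0605]
tcp_rot: [-0.001, 0.999, 0.048, -0.001]
wrist_force: [0.5, 0.5, 0.3]
gripper_width: 1.001
```

Emit:
step_arm(dp=[[0,0,0],[0,0,0],[0,0,0],[0,0,0],[0,0,0]], rot=[[0,0,0],[0,0,0],[0,0,0],[0,0,0],[0,0,0]], jaw=[60,45,35,26,20], grip_force=40)

```text
t: 3.32
eef_pos: [0.4897, -0.3341, 0.0627]
tcp_rot: [0.0, 0.999, 0.048, 0.0]
wrist_force: [-0.8, 1.8, -0.4]
gripper_width: 0.52
```

Emit:
step_arm(dp=[[0,0,0],[0,0,0],[0,0,0],[0,0,0],[0,0,0]], rot=[[0,0,0],[0,0,0],[0,0,0],[0,0,0],[0,0,0]], jaw=[20,20,20,20,20], grip_force=50)

```text
t: 3.95
eef_pos: [0.4896, -0.3344, 0.0626]
tcp_rot: [0.0, 0.999, 0.048, 0.0]
wrist_force: [0.5, -1.0, -0.9]
gripper_width: 0.319
```

Emit:
step_arm(dp=[[0,0,-3],[0,0,-5],[0,0,-4],[0,0,0],[0,0,0]], rot=[[0,0,0],[0,0,0],[0,0,0],[0,0,0],[0,0,0]], jaw=[20,20,20,20,20])

```text
t: 4.58
eef_pos: [0.4895, -0.334, 0.0745]
tcp_rot: [0.0, 0.999, 0.048, -0.0]
wrist_force: [0.0, 0.3, -2.8]
gripper_width: 0.318
```

Run:
```python
from h import *
s=manip.state();print(s['eef_pos'],s['tcp_rot'],s['wrist_force'],s['wrist_torque'])
c=cam('wrist');im=manip.capture('wrist');cv2.imwrite('pics/w2.png',im)
t=manip.capture('top');cv2.imwrite('pics/t2.png',cv2.resize(t[170:290,125:500],None,fx=2.1,fy=2.1))
cv2.imwrite('pics/top2.png',t)
```

```text
[ 0.48949542 -0.33398506  0.0745035 ] [ 3.71840545e-07  9.98860378e-01  4.77277409e-02 -9.45449289e-05] [ 0.02791378  0.32174019 -2.84636312] [-0.08755547  0.01630385 -0.0195731 ]
```

View pics/w2.png

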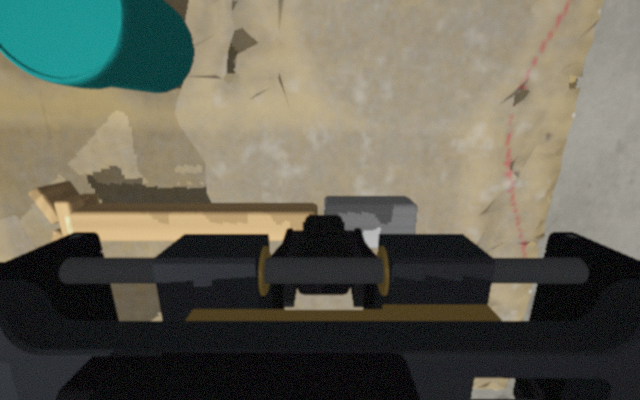

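View pics/t2.png

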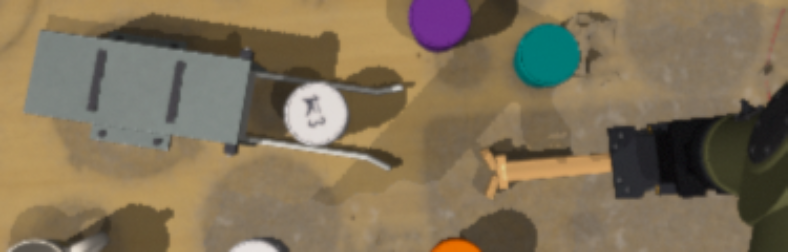

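Emit:
step_arm(dp=[[0,0,0],[0,0,0],[-2,-15,0],[-3,-28,0],[-3,-32,0]], rot=[[0,0,5],[0,0,8.5],[0,0,0],[0,0,0],[0,0,0]], jaw=[20,20,20,20,20])

```text
t: 5.3
eef_pos: [0.492, -0.2569, 0.0744]
tcp_rot: [-0.0, 0.998, -0.068, -0.0]
wrist_force: [0.0, 0.5, -3.1]
gripper_width: 0.318
```

Emit:
step_arm(dp=[[-2,-28,0],[0,-15,0],[0,-7,0],[0,0,0],[0,0,0]], rot=[[0,0,0],[0,0,0],[0,0,0],[0,0,0],[0,0,0]], jaw=[20,20,20,20,20])

```text
t: 5.92
eef_pos: [0.4969, -0.2102, 0.0745]
tcp_rot: [0.0, 0.998, -0.071, -0.0]
wrist_force: [0.0, 0.1, -2.4]
gripper_width: 0.318
```

Run:
```python
from h import *
np.set_printoptions(precision=4,suppress=True)
s=manip.state();print(s['eef_pos'],s['tcp_rot'],np.degrees(2*np.arctan2(s['tcp_rot'][2],s['tcp_rot'][1])))
t=manip.capture('top');cv2.imwrite('pics/t3.png',cv2.resize(t[190:260,225:425],None,fx=4,fy=4,interpolation=cv2.INTER_CUBIC))
q=manip.capture('scene');cv2.imwrite('pics/s3.png',cv2.resize(q[130:330,150:450],None,fx=2.6,fy=2.6))
```

```text
[ 0.4969 -0.2102  0.0745] [ 0.0003  0.9975 -0.0707 -0.0001] -8.104283106145415
```

View pics/t3.png

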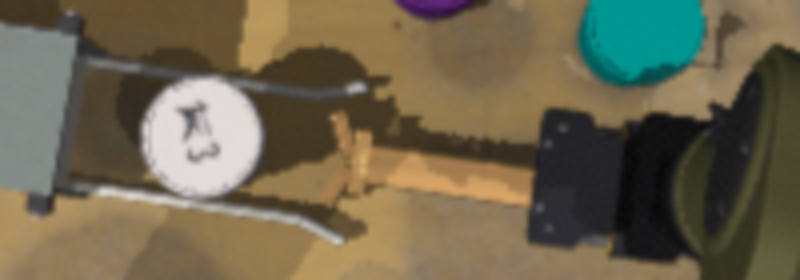

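View pics/s3.png

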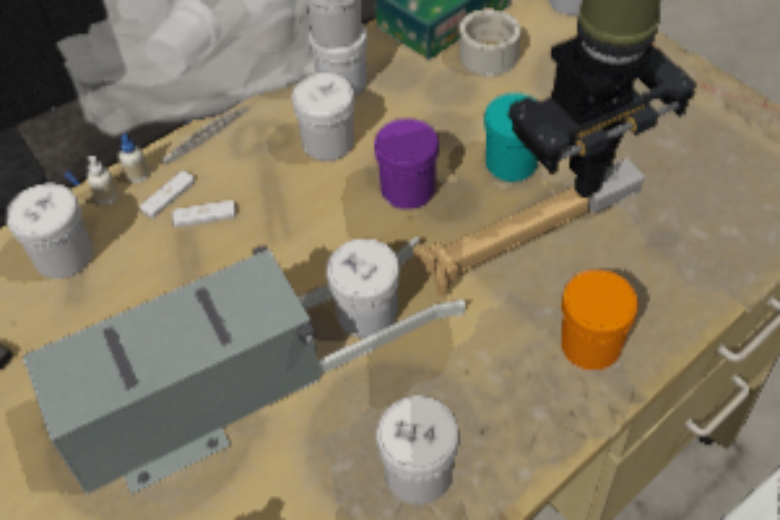

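Run:
```python
from h import *
np.set_printoptions(precision=4,suppress=True)
Z=lambda a:np.array([225,190])+(np.array(a)+.5)/4-.5
O=np.array([.547,.158,0]);d=np.array([.14,.990,0]);n=np.array([-.99,.14,0])
def lane(P):P=P-O;return np.c_[P@n,P@d]
print('tips',lane(w('top',Z([[337,113],[328,206]]),.04)))
print('shaft',lane(w('top',Z([[380,167],[530,186]]),.04)))
print('jar',lane(w('top',Z([[202,138]]),.087)))
print('tcp',lane(np.array([[.4969,-.2102,0]])))
```

```text
tips [[-0.0286 -0.1601]
 [ 0.0301 -0.1631]]
shaft [[ 0.0012 -0.1919]
 [-0.0006 -0.2868]]
jar [[ 0.0011 -0.0839]]
tcp [[-0.0019 -0.3715]]
```

Emit:
step_arm(dp=[[0,0,4],[0,0,5],[0,0,2],[0,0,1],[0,0,0]], rot=[[0,0,0],[0,0,0],[0,0,0],[0,0,0],[0,0,0]], jaw=[20,20,20,20,20])

```text
t: 6.65
eef_pos: [0.4973, -0.2089, 0.0626]
tcp_rot: [0.0, 0.998, -0.07, 0.0]
wrist_force: [-0.2, -0.4, -2.7]
gripper_width: 0.318
```

Emit:
step_arm(dp=[[0,-8,0],[0,-10,0],[0,-10,0],[0,-8,0],[0,-4,0]], rot=[[0,0,0],[0,0,0],[0,0,0],[0,0,0],[0,0,0]], jaw=[20,20,20,20,20])

```text
t: 7.28
eef_pos: [0.5029, -0.1684, 0.0626]
tcp_rot: [0.0, 0.998, -0.069, 0.0]
wrist_force: [-0.5, -1.0, -2.9]
gripper_width: 0.319
```

Emit:
step_arm(dp=[[0,-3,0],[0,-3,0],[0,-3,0],[0,-4,0],[0,-5,0]], rot=[[0,0,0],[0,0,0],[0,0,0],[0,0,0],[0,0,0]], jaw=[20,20,20,20,20])

```text
t: 7.9
eef_pos: [0.5053, -0.1517, 0.0626]
tcp_rot: [0.0, 0.998, -0.07, 0.0]
wrist_force: [-0.0, -1.7, -1.9]
gripper_width: 0.318
```

Emit:
step_arm(dp=[[0,-5,0],[0,-5,0],[0,-5,0],[0,-5,0],[0,-5,0]], rot=[[0,0,0],[0,0,0],[0,0,0],[0,0,0],[0,0,0]], jaw=[20,20,20,20,20])

```text
t: 8.52
eef_pos: [0.5088, -0.1264, 0.0626]
tcp_rot: [0.0, 0.998, -0.07, 0.0]
wrist_force: [0.3, -2.6, -0.7]
gripper_width: 0.322
```

Run:
```python
from h import *
np.set_printoptions(precision=4,suppress=True)
t=manip.capture('top');cv2.imwrite('pics/t4.png',cv2.resize(t[190:260,225:425],None,fx=4,fy=4,interpolation=cv2.INTER_CUBIC))
q=manip.capture('scene');cv2.imwrite('pics/s4.png',cv2.resize(q[130:330,150:450],None,fx=2.6,fy=2.6))
O=np.array([.547,.158,0]);d=np.array([.14,.990,0]);n=np.array([-.99,.14,0])
P=manip.state()['eef_pos']-O;print(P@n,P@d)
```

```text
-0.002033120562131903 -0.28591245078583566
```

View pics/t4.png

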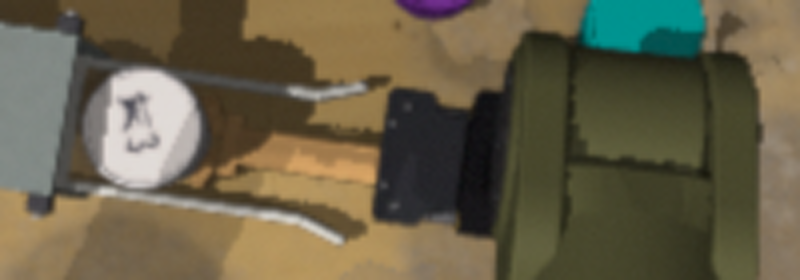

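View pics/s4.png

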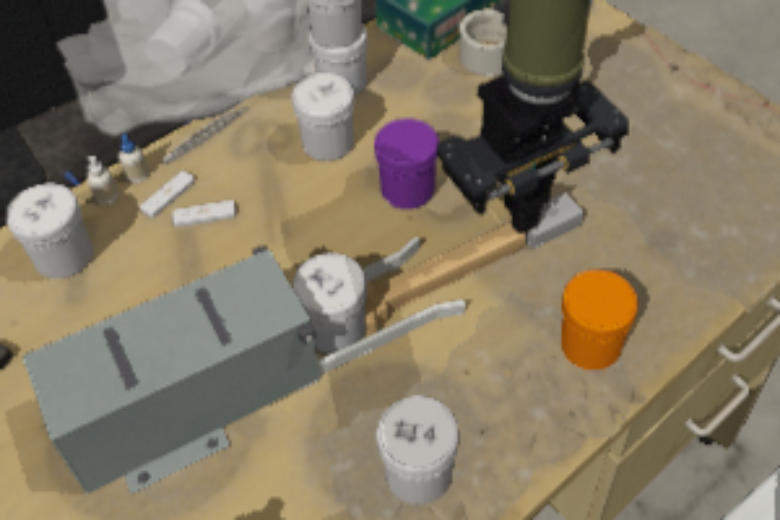

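Emit:
step_arm(dp=[[0,-5,0],[0,-5,0],[0,-5,0],[0,-5,0],[0,-5,0]], rot=[[0,0,0],[0,0,0],[0,0,0],[0,0,0],[0,0,0]], jaw=[20,20,20,20,20])

```text
t: 9.25
eef_pos: [0.5123, -0.1019, 0.0626]
tcp_rot: [0.0, 0.998, -0.07, -0.0]
wrist_force: [0.2, -4.8, 0.1]
gripper_width: 0.319
```

Emit:
step_arm(dp=[[0,-5,0],[0,-5,0],[0,-5,0],[0,-5,0],[0,-5,0]], rot=[[0,0,0],[0,0,0],[0,0,0],[0,0,0],[0,0,0]], jaw=[20,20,20,20,20])

```text
t: 9.88
eef_pos: [0.5158, -0.077, 0.0626]
tcp_rot: [0.0, 0.998, -0.07, -0.0]
wrist_force: [-1.2, -4.7, 0.6]
gripper_width: 0.318
```

Emit:
step_arm(dp=[[0,-5,0],[0,-5,0],[0,-5,0],[0,-5,0],[0,-5,0]], rot=[[0,0,0],[0,0,0],[0,0,0],[0,0,0],[0,0,0]], jaw=[20,20,20,20,20])

```text
t: 10.5
eef_pos: [0.5193, -0.0522, 0.0626]
tcp_rot: [0.0, 0.998, -0.07, -0.0]
wrist_force: [-0.1, -4.7, 1.8]
gripper_width: 0.317
```

Emit:
step_arm(dp=[[0,-5,0],[0,-5,0],[0,-5,0],[0,-5,0],[0,-5,0]], rot=[[0,0,0],[0,0,0],[0,0,0],[0,0,0],[0,0,0]], jaw=[20,20,20,20,20])

```text
t: 11.12
eef_pos: [0.5227, -0.0275, 0.0626]
tcp_rot: [0.0, 0.998, -0.07, -0.0]
wrist_force: [-0.7, -5.4, 2.5]
gripper_width: 0.313
```

Emit:
step_arm(dp=[[0,-5,0],[0,-5,0],[0,-5,0],[0,-5,0],[0,-5,0]], rot=[[0,0,0],[0,0,0],[0,0,0],[0,0,0],[0,0,0]], jaw=[20,20,20,20,20])

```text
t: 11.75
eef_pos: [0.5261, -0.0028, 0.0626]
tcp_rot: [0.0, 0.998, -0.07, -0.0]
wrist_force: [-0.9, -5.6, 1.7]
gripper_width: 0.317
```

Emit:
step_arm(dp=[[0,-3,0],[0,-3,0],[0,-2,0],[0,-2,0],[0,-2,0]], rot=[[0,0,0],[0,0,0],[0,0,0],[0,0,0],[0,0,0]], jaw=[20,20,20,20,20])

```text
t: 12.38
eef_pos: [0.5278, 0.0088, 0.0626]
tcp_rot: [0.0, 0.998, -0.07, -0.0]
wrist_force: [-1.0, -5.2, 2.5]
gripper_width: 0.318
```

```bash
cat >> h.py <<'E'
def L():
    O=np.array([.547,.158,0]);d=np.array([.14,.990,0]);n=np.array([-.99,.14,0])
    s=manip.state();P=s['eef_pos']-O;F=s['wrist_force'];print('t',s['t'],'lat %.4f long %.4f nose %.4f'%(P@n,P@d,P@d+.24),'Flong %.2f Flat %.2f Fz %.2f'%(F@d,F@n,F[2]),s['tcp_rot'],s['wrist_torque'])
E
python3 - <<'E'
from h import *
np.set_printoptions(precision=4,suppress=True)
L()
q=manip.capture('scene');cv2.imwrite('pics/s5.png',cv2.resize(q[130:330,150:450],None,fx=2.6,fy=2.6))
E
```

```text
t 12.375 lat -0.0019 long -0.1504 nose 0.0896 Flong -5.33 Flat 0.24 Fz 2.50 [ 0.0003  0.9975 -0.0701 -0.0002] [-1.0631  0.1546 -0.0451]
```

View pics/s5.png

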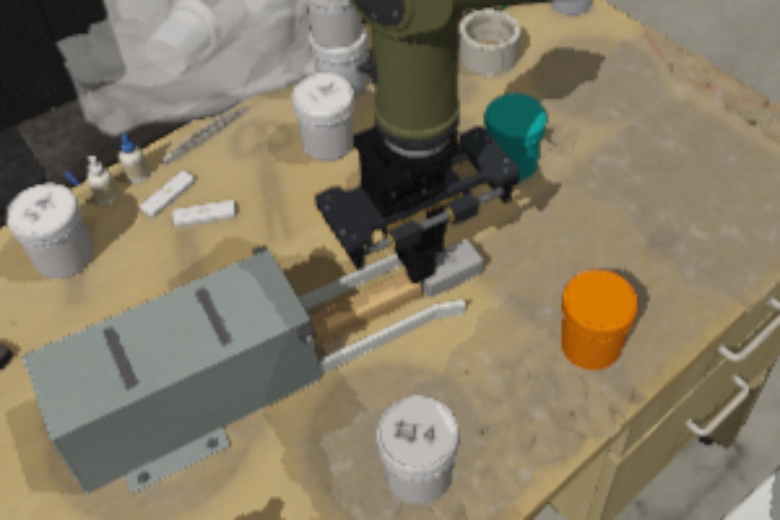

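Emit:
step_arm(dp=[[0,-2,0],[0,-2,0],[0,-2,0],[0,-2,0],[0,-2,0]], rot=[[0,0,0],[0,0,0],[0,0,0],[0,0,0],[0,0,0]], jaw=[20,20,20,20,20])

```text
t: 13.05
eef_pos: [0.5292, 0.0188, 0.0626]
tcp_rot: [0.0, 0.998, -0.07, -0.0]
wrist_force: [0.5, -4.7, 2.4]
gripper_width: 0.318
```

Emit:
step_arm(dp=[[0,-1,0],[0,-1,0],[0,-1,0],[0,-1,0],[0,-1,0]], rot=[[0,0,0],[0,0,0],[0,0,0],[0,0,0],[0,0,0]], jaw=[20,20,20,20,20])

```text
t: 13.68
eef_pos: [0.5299, 0.0236, 0.0626]
tcp_rot: [0.0, 0.998, -0.07, -0.0]
wrist_force: [-0.8, -5.5, 2.4]
gripper_width: 0.318
```

```bash
python3 -c "
from h import *
L()"
```

```text
t 13.675 lat -0.0018 long -0.1354 nose 0.1046 Flong -5.51 Flat 0.01 Fz 2.42 [ 2.23078629e-04  9.97536588e-01 -7.01475411e-02 -1.65616643e-04] [-1.03002249e+00  1.26230491e-01 -8.04112443e-04]
```

Emit:
step_arm(dp=[[0,-1,0],[0,-1,0],[0,-1,0],[0,-1,0],[0,-1,0]], rot=[[0,0,0],[0,0,0],[0,0,0],[0,0,0],[0,0,0]], jaw=[20,20,20,20,20])

```text
t: 14.3
eef_pos: [0.5305, 0.0286, 0.0626]
tcp_rot: [0.0, 0.998, -0.07, -0.0]
wrist_force: [0.3, -4.1, 3.1]
gripper_width: 0.317
```

```bash
python3 -c "
from h import *
L()"
```

```text
t 14.3 lat -0.0018 long -0.1304 nose 0.1096 Flong -3.99 Flat -0.83 Fz 3.12 [ 2.36530065e-04  9.97536810e-01 -7.01443258e-02 -1.75404698e-04] [-1.01881856  0.17923288 -0.00535671]
```

Emit:
step_arm(dp=[[0,-1,0],[0,-1,0],[0,-1,0],[0,-1,0],[0,-1,0]], rot=[[0,0,0],[0,0,0],[0,0,0],[0,0,0],[0,0,0]], jaw=[20,20,20,20,20])

```text
t: 14.92
eef_pos: [0.5312, 0.0328, 0.0626]
tcp_rot: [0.001, 0.998, -0.07, -0.0]
wrist_force: [-1.7, -7.3, 3.5]
gripper_width: 0.323
```

```bash
python3 -c "
from h import *
L()"
```

```text
t 14.925 lat -0.0019 long -0.1262 nose 0.1138 Flong -7.47 Flat 0.64 Fz 3.45 [ 7.02516005e-04  9.97523745e-01 -7.03265039e-02 -2.61074161e-04] [-1.27516236  0.23524106  0.0523981 ]
```

Emit:
step_arm(dp=[[0,-1,0],[0,-1,0],[0,-1,0],[0,0,0],[0,0,0]], rot=[[0,0,0],[0,0,0],[0,0,0],[0,0,0],[0,0,0]], jaw=[20,20,20,20,20])

```text
t: 15.55
eef_pos: [0.5315, 0.0345, 0.0626]
tcp_rot: [0.001, 0.997, -0.071, -0.0]
wrist_force: [-1.5, -8.1, 3.6]
gripper_width: 0.318
```

```bash
python3 -c "
from h import *
L()"
```

```text
t 15.55 lat -0.0019 long -0.1244 nose 0.1156 Flong -8.20 Flat 0.37 Fz 3.60 [ 1.30271071e-03  9.97493690e-01 -7.07419554e-02 -4.66255087e-04] [-1.4531411   0.30339323  0.1006871 ]
```

Emit:
step_arm(dp=[[0,-1,0],[0,-1,0],[0,-0.5,0],[0,-0.5,0],[0,0,0]], rot=[[0,0,0],[0,0,0],[0,0,0],[0,0,0],[0,0,0]], jaw=[20,20,20,20,20])

```text
t: 16.18
eef_pos: [0.5318, 0.0361, 0.0626]
tcp_rot: [0.002, 0.997, -0.071, -0.001]
wrist_force: [-2.1, -12.8, 5.9]
gripper_width: 0.316
```

```bash
python3 -c "
from h import *
L()"
```

```text
t 16.175 lat -0.0020 long -0.1228 nose 0.1172 Flong -13.00 Flat 0.24 Fz 5.91 [ 2.09464514e-03  9.97463609e-01 -7.11445280e-02 -6.46089623e-04] [-1.8198377   0.4945292   0.15915268]
```

Emit:
step_arm(dp=[[0,0,0],[0,0,0],[0,0,0],[0,0,0],[0,0,0]], rot=[[0,0,0],[0,0,0],[0,0,0],[0,0,0],[0,0,0]], jaw=[20,20,20,20,20])

```text
t: 16.8
eef_pos: [0.5318, 0.0361, 0.0626]
tcp_rot: [0.002, 0.997, -0.071, -0.001]
wrist_force: [-2.3, -12.1, 4.6]
gripper_width: 0.321
```

```bash
python3 -c "
from h import *
L()"
```

```text
t 16.8 lat -0.0020 long -0.1228 nose 0.1172 Flong -12.26 Flat 0.61 Fz 4.59 [ 2.08308625e-03  9.97460447e-01 -7.11891637e-02 -6.48906830e-04] [-1.76853618  0.48927103  0.22896662]
```

Emit:
step_arm(dp=[[0,1,0],[0,2,0],[0,2,0],[0,3,0],[0,4,0]], rot=[[0,0,0],[0,0,0],[0,0,0],[0,0,0],[0,0,0]], jaw=[20,20,20,20,20])

```text
t: 17.42
eef_pos: [0.5307, 0.0302, 0.0627]
tcp_rot: [-0.001, 0.998, -0.069, 0.0]
wrist_force: [-0.1, 2.7, 2.4]
gripper_width: 0.321
```

Emit:
step_arm(dp=[[0,5,0],[0,6,0],[0,7,0],[0,8,0],[0,8,0]], rot=[[0,0,0],[0,0,0],[0,0,0],[0,0,0],[0,0,0]], jaw=[20,20,20,20,20])

```text
t: 18.05
eef_pos: [0.5258, -0.0065, 0.0626]
tcp_rot: [-0.0, 0.998, -0.07, 0.0]
wrist_force: [0.4, 3.8, 1.4]
gripper_width: 0.319
```

```bash
python3 -c "
from h import *
L()"
```

```text
t 18.05 lat -0.0020 long -0.1658 nose 0.0742 Flong 3.86 Flat 0.17 Fz 1.39 [-5.41684206e-05  9.97534751e-01 -7.01741873e-02  4.39718508e-05] [ 0.79064863 -0.03721601 -0.02567399]
```

Emit:
step_arm(dp=[[0,8,-0.5],[0,8,-0.5],[0,8,0],[0,8,0],[0,8,0]], rot=[[0,0,0],[0,0,0],[0,0,0],[0,0,0],[0,0,0]], jaw=[20,20,20,20,20])

```text
t: 18.68
eef_pos: [0.5198, -0.0463, 0.0633]
tcp_rot: [0.0, 0.998, -0.07, -0.0]
wrist_force: [-0.3, 0.2, -2.5]
gripper_width: 0.32
```

Emit:
step_arm(dp=[[0,10,0],[0,12,0],[0,12,0],[0,12,0],[0,12,0]], rot=[[0,0,0],[0,0,0],[0,0,0],[0,0,0],[0,0,0]], jaw=[20,20,20,20,20])

```text
t: 19.3
eef_pos: [0.512, -0.1038, 0.0635]
tcp_rot: [0.0, 0.998, -0.07, 0.0]
wrist_force: [-0.9, 0.2, -2.8]
gripper_width: 0.319
```

```bash
python3 -c "
from h import *
L()"
```

```text
t 19.3 lat -0.0020 long -0.2641 nose -0.0241 Flong 0.08 Flat 0.91 Fz -2.79 [ 6.79477318e-05  9.97540039e-01 -7.00989753e-02  1.04978230e-05] [-0.05166928  0.02509953  0.00241126]
```

Emit:
step_arm(dp=[[0,14,0],[0,16,0],[0,16,0],[0,16,0],[0,16,0]], rot=[[0,0,0],[0,0,0],[0,0,0],[0,0,0],[0,0,0]], jaw=[20,20,20,20,20])

```text
t: 19.92
eef_pos: [0.501, -0.1813, 0.0635]
tcp_rot: [0.0, 0.998, -0.07, -0.0]
wrist_force: [0.6, -0.6, -3.1]
gripper_width: 0.317
```

Emit:
step_arm(dp=[[0,16,0],[0,16,0],[0,12,0],[0,8,0],[0,0,0]], rot=[[0,0,0],[0,0,0],[0,0,0],[0,0,0],[0,0,0]], jaw=[20,20,20,20,20])

```text
t: 20.55
eef_pos: [0.4938, -0.2322, 0.0635]
tcp_rot: [0.0, 0.998, -0.07, -0.0]
wrist_force: [-0.0, 1.2, -3.2]
gripper_width: 0.317
```

Run:
```python
from h import *
L()
t=manip.capture('top');cv2.imwrite('pics/t6.png',cv2.resize(t[160:280,125:500],None,fx=2.1,fy=2.1))
q=manip.capture('scene');cv2.imwrite('pics/s6.png',cv2.resize(q[130:330,150:450],None,fx=2.6,fy=2.6))
```

```text
t 20.55 lat -0.0020 long -0.3937 nose -0.1537 Flong 1.22 Flat 0.21 Fz -3.24 [ 1.84849123e-05  9.97513697e-01 -7.04728470e-02 -3.55602773e-05] [ 0.03449297  0.00273895 -0.02437776]
```

View pics/t6.png

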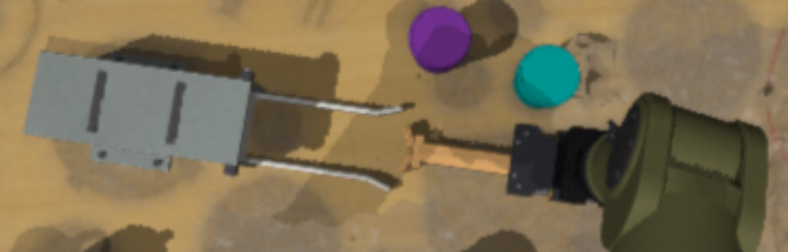

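View pics/s6.png

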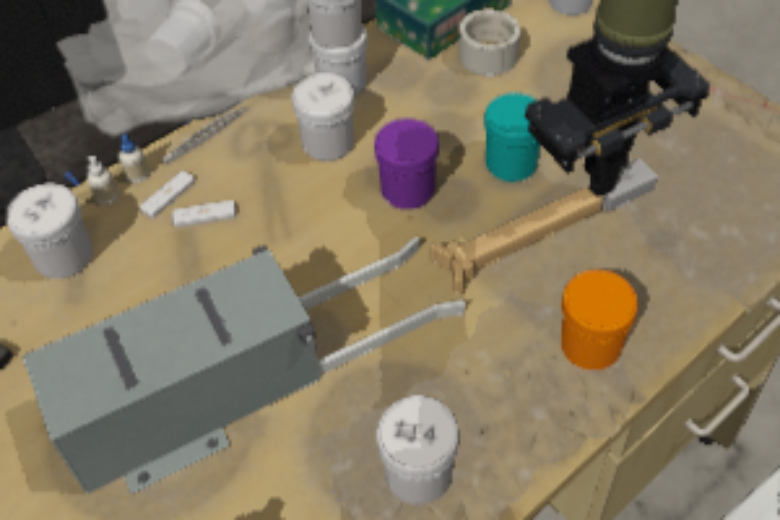

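Emit:
step_arm(dp=[[0,0,0.5],[0,0,0.5],[0,0,0],[0,0,0],[0,0,0]], rot=[[0,0,0],[0,0,0],[0,0,0],[0,0,0],[0,0,0]], jaw=[20,20,20,20,20])

```text
t: 21.28
eef_pos: [0.494, -0.2316, 0.0626]
tcp_rot: [0.0, 0.998, -0.07, 0.0]
wrist_force: [-0.7, 0.9, -2.0]
gripper_width: 0.315
```

Emit:
step_arm(dp=[[0,0,0],[0,0,0],[0,0,0],[0,0,0],[0,0,0]], rot=[[0,0,0],[0,0,0],[0,0,0],[0,0,0],[0,0,0]], jaw=[30,35,45,60,80])

```text
t: 21.9
eef_pos: [0.494, -0.2317, 0.0626]
tcp_rot: [0.0, 0.998, -0.07, 0.0]
wrist_force: [-0.1, 0.3, -0.0]
gripper_width: 0.656
```

Emit:
step_arm(dp=[[0,0,0],[0,0,0],[0,0,0],[0,0,-4],[0,0,-8]], rot=[[0,0,0],[0,0,0],[0,0,0],[0,0,0],[0,0,0]], jaw=[80,80,80,80,80])

```text
t: 22.52
eef_pos: [0.4938, -0.2315, 0.0747]
tcp_rot: [-0.0, 0.998, -0.07, -0.0]
wrist_force: [0.7, 0.5, -0.1]
gripper_width: 0.921
```

Emit:
step_arm(dp=[[0,0,-15],[0,0,-25],[0,0,-35],[0,0,-35],[0,0,-25]], rot=[[0,0,0],[0,0,0],[0,0,0],[0,0,0],[0,0,0]], jaw=[80,80,80,80,80])

```text
t: 23.15
eef_pos: [0.4947, -0.2318, 0.2127]
tcp_rot: [0.001, 0.998, -0.07, 0.001]
wrist_force: [0.1, -0.1, 0.4]
gripper_width: 0.919
```

Emit:
step_arm(dp=[[0,0,0],[0,0,0],[0,0,0],[0,0,0],[0,0,0]], rot=[[8,0,0],[8,0,0],[8,0,0],[8,0,0],[0,0,0]], jaw=[80,80,80,80,80])

```text
t: 23.78
eef_pos: [0.4925, -0.2349, 0.2082]
tcp_rot: [-0.275, 0.959, -0.07, 0.019]
wrist_force: [-0.3, 0.6, 1.0]
gripper_width: 0.919
```

Run:
```python
from h import *
L()
c=cam('wrist');print(proj('wrist',[[.547,.158,.102],[.547,.158,.042]],c))
cv2.imwrite('pics/w7.png',manip.capture('wrist'))
t=manip.capture('top');cv2.imwrite('pics/t7.png',cv2.resize(t[160:280,125:500],None,fx=2.1,fy=2.1))
q=manip.capture('scene');cv2.imwrite('pics/s7.png',cv2.resize(q[130:330,150:450],None,fx=2.6,fy=2.6))
```

```text
t 23.775 lat -0.0010 long -0.3966 nose -0.1566 Flong 0.60 Flat 0.41 Fz 0.96 [-0.27472558  0.95876533 -0.07032434  0.01869172] [-0.60290135  0.14066028 -0.00376851]
[[153.93824164 170.63555193]
 [187.33016722 166.05221106]]
```

View pics/w7.png

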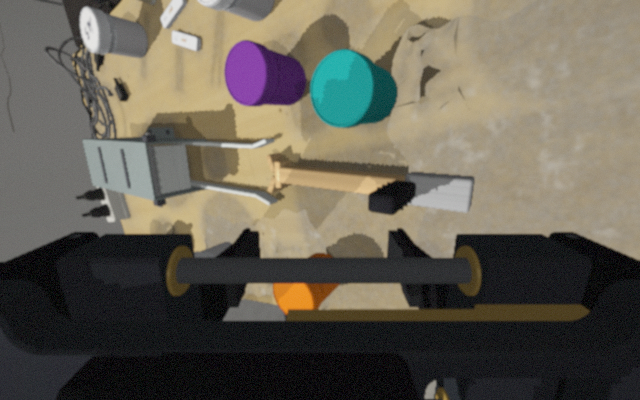

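View pics/s7.png

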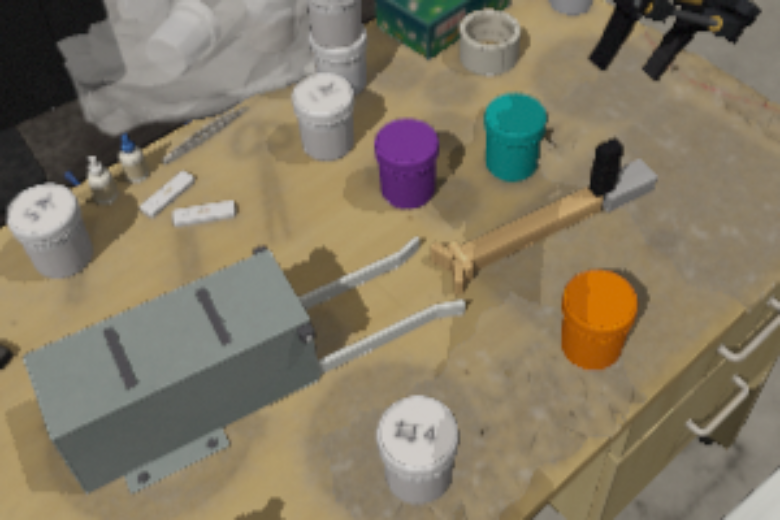

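Run:
```python
from h import *
im=cv2.imread('pics/w7.png');cv2.imwrite('pics/w7z.png',cv2.resize(im[115:215,75:285],None,fx=3.8,fy=3.8,interpolation=cv2.INTER_CUBIC))
```

```text
(no output)
```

View pics/w7z.png

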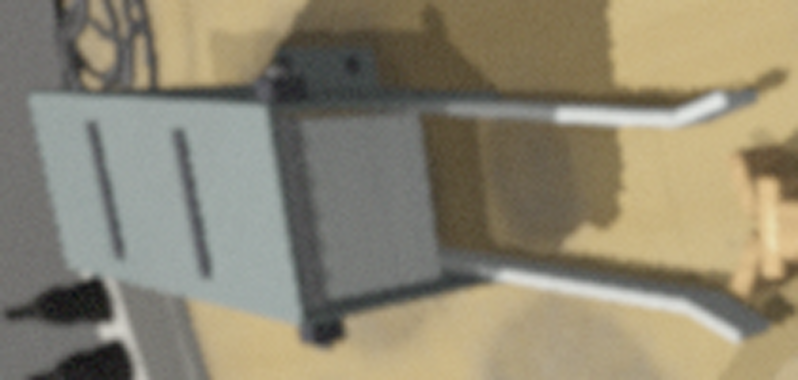

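Run:
```python
from h import *
print(manip.finish_job())
```

```text
the job is handed in; nothing more can be done
None
```

The jar is in the hood against the sprung stop, the flap is shut behind it, and the stick lies on the desk clear of the hood. The job was handed in at about 24 s of the 72 s allowed.

- **Push:** I took the stick by its black post and pushed the jar down the lane with the fork. It slid steadily at about 5 N and met the stop at roughly 112 mm past the hinge. I pressed until the wrist force read 12–13 N, held there about 0.6 s, then drew the stick straight back.
- **Press on the stop:** The force rose about 7–8 N over the sliding force. I estimate 6–7 N of that was on the stop itself, because the nose also pressed harder on the desk. This is worked out from noisy force readings (about ±0.7 N) and how far the jar moved. The wrist moment was too ambiguous to confirm it.
- **Drawing back:** The stick dragged at about 4 N at first because its nose pressed on the desk. Raising it 1 mm stopped that.
- **Last pictures:** The wrist view shows the flap hanging shut, with its hinge and lower edge where they should be. The stick lies on the desk with its tips in front of the rails, and the other jars and cups look unmoved. The released gripper read no force.
- **Not checked:** I could not see the jar inside the hood, so that it is seated rests on the forces and positions alone.

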